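Unlock the medicine box and bring out the jar

TASK

Take the key with the square-cornered bow from the stand, push it fully home in the lock of the plywood box, then turn it clockwise as far as it goes to draw back the hidden bolt, and leave it there. Slide the box's lid fully open, away from the lock, lift out the glass jar and set it down (do not drop it) upright in a free place on the round bamboo tray. Leave the round-bowed key in its place and do not disturb the teether, the toy car or the spoon.

Things in the scene. Friction and masses are not known exactly. Their poses are not given: they have to be found in the camera images.
- key_bow (a point): Centre of the flat bow of the right steel key, upright in either hole of the stand. Bow 12 thick (x) x 56 wide (y) x 40 mm tall (z up), square-cornered. 35 mm below is the underside of its collar (34 mm across, 5 thick), resting on the stand; under it a 10 mm round shank 23 long, then the bit 10 (x) x 30 (y) x 15 tall, tapering over the last 5 mm. 0.14 kg. Works either way round.
- key_tip (a point): Middle of the lower end of the right key's bit, 73 mm below key_bow; same axes. The bit stands 38 mm deep in the stand.
- other_bow (a point): Centre of the round bow (disc 50 mm across, 12 thick) of the other steel key, which does not fit (bit 19 mm square); in the stand's other hole, 86 mm from the right key. The disc's top is 63 mm above the stand's top, 253 mm above the table.
- stand: Fixed dark wooden key stand on the crate's top, 170 (x) x 56 (y) x 50 mm high; origin at its underside's centre. Holes 86 mm apart along x, 45 mm deep.
- crate: Fixed green plastic crate lying on its side, open towards the robot, 300 (x) x 380 (y) x 140 mm high; origin at its underside's centre. The tray and the stand are on its top. It stands left or right of the robot, the lock box on the other side.
- lockbox: Fixed plywood lock box on the table, 230 (x) x 170 (y) x 109 mm high; origin at its underside's centre. Lock at its -x end (near the robot) under a dark steel plate; the jar's compartment (x from -14 to 109, y +-79 mm, floor 8 mm above the underside) lies under the lid. Its mouth is 150 mm wide in y between the lid's rails.
- keyhole (a point): Middle of the keyhole's mouth in the steel plate's top, 109 mm above the table; axes as the lock box. Slot 13 wide (x), 33 long (y), 20 deep: in it the key cannot turn. Below lies the turning core with a like slot. Fully home the collar rests on the plate, key_tip 38 mm below this point; only then (within 3 mm) it turns, and once turned it is captive. 80 mm from the box's middle.
- lock (a joint): Angle of the lock core, rad: 0 locked, grows as the key turns clockwise seen from above, stop at 1.45. From about 1.2 the hidden bolt is clear of the lid. It turns with about 0.1 N m, stays where left, and has about 0.1 to 0.15 rad of play on the key.
- lid (a joint): Travel of the lid, m: 0 shut, 0.105 fully open, along the lock box's +x (away from the lock). Slides with about 2 N once unlocked and stays where left; blocked by the bolt while locked.
- lid_grip (a point): Centre of the upright grip bar on the lid: 12 thick (x) x 70 long (y) x 28 mm tall, centre 14 mm above the lid's top, 119 mm above the table; moves with the lid, axes as the lock box. With the lid shut it is 100 mm from the keyhole.
- jar_center (a point): Centre of the glass jar with metal twist cap (half-way up), standing upright in the compartment, hidden under the lid at first: 46 mm diameter, 75 mm high, cap 44 mm diameter over its top 21 mm; centre 37.5 mm above its foot. Mass about 0.16 kg. z up.
- tray: Fixed round bamboo tray on the crate's top, 270 mm across, rim 20 mm high; origin at its underside's centre (140 mm above the table), floor 8 mm above that. It can be turned any way round; one quarter of it is free of things, opposite the teether.
- teether_center (a point): Centre of the red teething ring lying on the tray, 72 mm across, 16 mm high.
- car_center (a point): Centre of the wooden toy car on the tray, 88 (x) x 52 (y) x 47 mm high, about 24 mm above the tray's floor.
- spoon_center (a point): Middle of the blue baby spoon lying on the tray, 105 mm long (x), up to 32 mm wide, 10 mm high, about 5 mm above the tray's floor.

How it is judged:
On the way, in this order (a step that is already met when the one before it is completed fails the run):
1. the right key is fully home in the keyhole, not yet turned (z of key_tip in the frame of keyhole below -0.035 m and horizontal distance between key_tip and keyhole below 0.006 m and value of joint lock below 0.4 rad), for 0.1 s.
2. the key is turned so that the bolt is drawn back, the lid still shut (value of joint lock above 1.2 rad and z of key_tip in the frame of keyhole below -0.033 m and value of joint lid below 0.02 m), for 0.2 s.
3. the lid is slid open with the jar still in the box (value of joint lid above 0.085 m and z of jar_center in the frame of lockbox below 0.06 m), for 0.2 s.
At the end, for the whole second after the job is handed in: The jar stands upright (within 0.1 rad) and at rest on the tray's floor, its centre within 110 mm of the tray's centre; the lid is open by more than 85 mm; the right key is still in the lock (tip at least 33 mm deep), turned by more than 1.2 rad (horizontal distance between jar_center and tray below 0.11 m and z of jar_center in the frame of tray between 0.04 and 0.051 m and angle between jar_center's own z axis and vertical below 0.1 rad and value of joint lid above 0.085 m and value of joint lock above 1.2 rad and z of key_tip in the frame of keyhole below -0.033 m and horizontal distance between key_tip and keyhole below 0.006 m); the robot touches nothing.
It fails at once if the other key is moved by more than 15 mm (distance of other_bow from where it was at the start of the episode above 0.015 m).
It fails at once if a thing on the tray is moved by more than 15 mm (distance of any of teether_center, car_center, spoon_center from where it was at the start of the episode above 0.015 m).
It fails at once if the jar is tipped over (angle between jar_center's own z axis and vertical above 0.6 rad).
It fails at once if the jar is let go over the tray from more than about 12 mm above its floor (horizontal distance between jar_center and tray below 0.15 m and z of jar_center in the frame of tray above 0.058 m and contact force between jar and anything else below 0.01 N).
It also fails if it takes over 69 s, if anything falls off the work surface, if the arm or the gripper's body presses on something with over 40 N, if the wrist force passes 120 N, or if a joint passes its speed limit or range.

ROBOT

A 6-joint arm with a two-finger parallel gripper is mounted at the origin on the work surface. World frame = base frame: x ahead of the robot, y to its left, z up, the work surface at z = 0. Lengths are in m, angles in rad, forces in N, time in s.
With the tool pointing down it reaches from about 0.35 to 0.85 m from the base axis. Payload 8.1 kg.
Tool frame: the origin (TCP) lies between the finger pads; the fingertips stand 11 mm ahead of it and the grasp point (between the pads) lies 8 mm behind it; y points along the fingers, x is the direction in which the jaws open and shut, and the axes are right-handed (so a half turn about y gives the same grasp; the last joint's range is limited). The gripper opens to 93 mm and grips with 3 to 60 N. Pads are 15 mm wide; open, the fingers measure 128 mm over their backs; the gripper's body (75 mm by 188 mm) begins 65 mm behind the grasp point.
Start: joints at [1.019, 0.13, 1.488, -0, 1.523, -0.085], TCP at [0.27, 0.536, 0.23] pointing down, gripper open.
Joint ranges: [-2.96, 2.96], [-0.89, 2.26], [0.02, 2.5], [-1.34, 4.48], [0, 2.73], [-2.66, 2.66]. Speed limits (rad/s): [2.39, 2.39, 2.79, 3.14, 3.14, 3.14].

INTERFACE

Orientations are given as a rotation vector (axis times angle).
In Python, from plant import readout, optics, robot gives the robot as it stands.
- The arm moves only by the shell command python3 -m creep 'ROWS' [FORCE]. ROWS is JSON, a list that holds one entry, the list of rows, each a list of 7 numbers: the closure, from 0 (fully open) to 1 (shut), then the shift along the tool's x, y, z in cm, then the turn, a rotation vector about the tool's x, y, z in degrees. In form: [[[grip, x, y, z, wx, wy, wz], ...]]. A call has exactly 8 rows; each row shifts and turns the pose as measured when the row begins, along the tool's axes as they then stand; what a row does not reach is not made up. A row lasts 1/10 s, in which the tool goes at most 50 mm and 8.59 degrees, less where a joint would pass 70% of its speed; a pose out of reach is approached as far as the arm can. A call is refused whole if a number of a shift passes 5 or a number of a turn 8.59, either way. A call with a gripper value outside its range is refused whole. The fingers move at their own pace and stop on an object; FORCE is the grip in N (left out, the last holds). Time passes only in rows, so rows that do not move let the fingers close, or fill a call up. It gives the time, the measured TCP pose, the force and the opening at its end, in the units of the state.
- readout.read_state(): the state, without advancing time (a new reading comes with each control period).
- optics.read_camera(name): name is "scene" or "top" or "wrist"; returns a dict with "frame" (384x512x3 uint8, red, green, blue), "depth" (384x512 float32, m along the optical axis (not along the pixel's ray), 0 where there is no reading), "intrinsics" (3x3 intrinsics, pixels), "R" (3x3) and "t" (3): a world point X has camera coordinates R X + t. Camera axes: x right, y down, z forward; pixel columns grow to the right and rows downward; lengths in m; the calibration is good to about 2 mm. A picture is of the moment at which its call begins.
- robot.close_job(): hands the job in, once; it reports no verdict.
The state is a dict: "t": time; "q": joint angles; "dq": joint speeds; "joint_torque": joint torques, N m; "tool_pos": TCP position; "orientation": TCP orientation; "force": force on the tool from outside, world axes, zero at the start; "wrist_torque": the same for the moment, N m; "opening": finger opening in m.
Only numpy, scipy, OpenCV 4.12 (cv2) and the standard library are available. Lean on these libraries where they do the work, as an engineer would, in place of code of your own. Each camera call takes 0.05 s, during which the arm holds its last target. There are 200 camera calls.

## Working session

There is one attempt and no reset: what is moved stays moved. The work goes in short steps, Python scripts to look and compute and a shell command to move; the robot and the scene stay as the last step left them, time stands still between calls to the robot, and variables do not carry over. Pictures are saved under pics/ and viewed, about 8 in all and at most 12, crops included, and the job is handed in when it is done.

```bash
ls; mkdir -p pics; cat > h.py <<'E'
import numpy as np, cv2
from plant import readout, optics, robot
from scipy.spatial.transform import Rotation as Ro
def cam(n):
    c=optics.read_camera(n); np.savez(f'pics/{n}.npz',**c); return c
def pts(c):
    d=c['depth'];K=c['intrinsics'];v,u=np.mgrid[:d.shape[0],:d.shape[1]]
    P=np.stack([(u-K[0,2])/K[0,0]*d,(v-K[1,2])/K[1,1]*d,d],-1)
    W=(P-c['t'])@c['R']; W[d==0]=np.nan; return W
def save(c,name): cv2.imwrite(f'pics/{name}.png',cv2.cvtColor(c['frame'],cv2.COLOR_RGB2BGR))
def st():
    s=readout.read_state(); R=Ro.from_rotvec(s['orientation']).as_matrix(); return s,np.array(s['tool_pos']),R
def rel(target,R,p):  # world delta -> tool cm
    return (R.T@(np.array(target)-p))*100
E
python3 - <<'E'
from h import *
a=cam('top');b=cam('scene')
im=np.hstack([a['frame'],b['frame']])
cv2.imwrite('pics/a.png',cv2.cvtColor(cv2.resize(im,(800,300)),cv2.COLOR_RGB2BGR))
save(a,'top0')
s,p,R=st();print(s['t'],p,R.round(3),s['opening'])
for c in(a,b): print((-c['R'].T@c['t']).round(3),c['R'].round(2).tolist(),c['intrinsics'][0,0])
E
```

```text
pics
0.1 [0.26975831 0.53542539 0.22871631] [[ 0.45  -0.001 -0.893]
 [ 0.893 -0.001  0.45 ]
 [-0.002 -1.     0.   ]] 0.09273303159818344
[0.374 0.029 1.245] [[-0.02, -1.0, 0.0], [-0.99, 0.02, -0.13], [0.13, -0.0, -0.99]] 428.4942257803075
[1.229 0.464 1.056] [[-0.53, 0.84, 0.02], [0.62, 0.4, -0.68], [-0.58, -0.35, -0.74]] 460.91961436277774
```

View pics/top0.png

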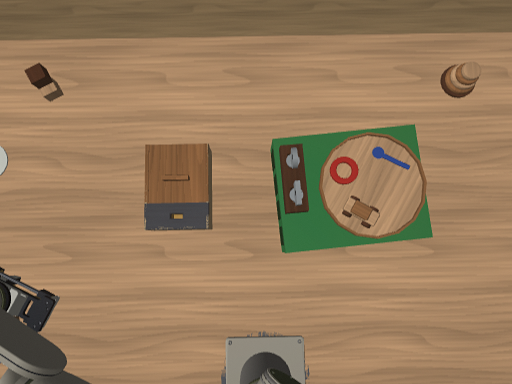

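View pics/a.png

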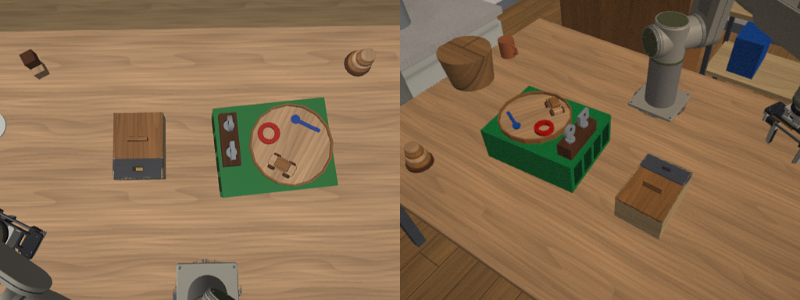

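The top view shows the lock box at (178,187), with its plate and brass keyhole at (177,216). The stand's keys are at (293,158) and (296,193), and the tray is at (373,186) with the teether at (344,170), spoon at (391,158) and car at (361,211). In the tool frame, y points down along the fingers.

```bash
python3 - <<'E'
from h import *
a=dict(np.load('pics/top.npz'));b=dict(np.load('pics/scene.npz'))
W=pts(a);f=a['frame']
hsv=cv2.cvtColor(f,cv2.COLOR_RGB2HSV)
# box top
reg=np.zeros(f.shape[:2],bool);reg[130:240,135:225]=1
m=reg&(W[...,2]>0.095)&(W[...,2]<0.115)
def rect(m,n):
    P=W[m];r=cv2.minAreaRect(P[:,:2].astype(np.float32));print(n,np.round(r[0],4),np.round(r[1],4),round(r[2],2),'z',np.nanmedian(P[:,2]).round(4),m.sum())
rect(m,'box')
y=reg&(hsv[...,1]>120)&(hsv[...,2]>120)&(np.mgrid[:384,:512][0]>208)&(np.mgrid[:384,:512][0]<222);rect(y,'hole')
g=reg&(W[...,2]>0.12);print(W[g].mean(0),g.sum()); rect(g,'grip')
for n,(r0,r1,c0,c1) in dict(k1=(140,176,282,305),k2=(176,212,282,308)).items():
    q=np.zeros_like(reg);q[r0:r1,c0:c1]=1; q&=(W[...,2]>0.215); rect(q,n); print(np.nanmax(W[q][:,2]))
q=np.zeros_like(reg);q[135:220,275:315]=1;q&=(W[...,2]>0.18)&(W[...,2]<0.197);rect(q,'stand')
red=(hsv[...,1]>150)&((hsv[...,0]<6)|(hsv[...,0]>174))&(hsv[...,2]>120);rect(red,'teether')
bl=(hsv[...,1]>150)&(hsv[...,0]>100)&(hsv[...,0]<125)&(hsv[...,2]>100);rect(bl,'spoon')
q=np.zeros_like(reg);q[125:245,312:435]=1;q&=(W[...,2]>0.143);rect(q,'tray');P=W[q][:,:2];print(cv2.minEnclosingCircle(P.astype(np.float32)))
q2=q&(W[...,2]>0.17);rect(q2,'car')
# crops
c1=cv2.resize(f[135:220,270:320],None,fx=6,fy=6,interpolation=cv2.INTER_CUBIC)
K=b['intrinsics'];X=b['R']@np.array([0.55,-0.06,0.2])+b['t'];u=K@X/X[2];print(u)
u0,v0=int(u[0]),int(u[1]);c2=cv2.resize(b['frame'][v0-42:v0+43,u0-40:u0+40],None,fx=6,fy=6,interpolation=cv2.INTER_CUBIC)
cv2.imwrite('pics/keys.png',cv2.cvtColor(np.hstack([c1,c2])[:600],cv2.COLOR_RGB2BGR))
E
```

```text
box [0.526  0.2309] [0.2305 0.1713] 0.12 z 0.1057 5258
hole [0.4438 0.2353] [0.0233 0.0116] 89.16 z 0.0486 31
[0.54438835 0.22898621 0.13085952] 136
grip [0.5456 0.2298] [0.0127 0.0683] 0.73 z 0.1316 136
k1 [ 0.5725 -0.0744] [0.0483 0.0127] 1.52 z 0.2463 136
0.2541121392507474
k2 [ 0.4872 -0.08  ] [0.0556 0.0125] 2.71 z 0.2433 157
0.24841760682938932
stand [ 0.5307 -0.0772] [0.1704 0.0565] 3.87 z 0.1892 1212
teether [ 0.558  -0.2076] [0.0556 0.0632] 43.53 z 0.1626 405
spoon [ 0.5829 -0.3343] [0.1005 0.0256] 68.62 z 0.1557 195
tray [ 0.5136 -0.268 ] [0.295  0.3009] 3.49 z 0.1477 8729
((0.5082617998123169, -0.26869386434555054), 0.1894761323928833)
car [ 0.4443 -0.2446] [0.0885 0.0495] 57.88 z 0.1801 552
[226.86985224 173.34861318   1.        ]
```

View pics/keys.png

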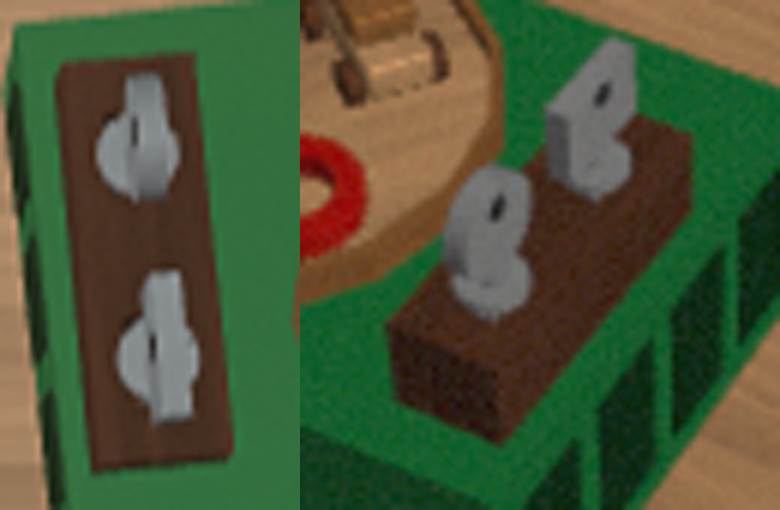

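The square-cornered key is the near one: bow 56×12.5 mm at about (0.487, -0.080) with top at 0.248. The round one is at (0.573, -0.074). From the box rectangle and the grip bar, the keyhole is at about (0.4455, 0.230). I'll go to the key.

```bash
python3 -m creep '[[[0,0,-4,0,0,0,0],[0,0,-4,0,0,0,0],[0,-3.4,0,-3.5,0,0,0],[0,-3.4,0,-3.5,0,0,0],[0,-3.4,0,-3.5,0,0,0],[0,-3.4,0,-3.5,0,0,0],[0,-3.4,0,-3.5,0,0,0],[0,-3.4,0,-3.5,0,0,0]]]' && python3 -m creep '[[[0,-3.4,0,-3.5,0,0,0],[0,-3.4,0,-3.5,0,0,0],[0,-3.4,0,-3.5,0,0,0],[0,-3.4,0,-3.5,0,0,0],[0,-3.4,0,-3.5,0,0,0],[0,-3.4,0,-3.5,0,0,0],[0,-3.4,0,-3.5,0,0,0],[0,0,0,0,0,0,0]]]' && python3 -m creep '[[[0,0,0,0,0,-8,0],[0,0,0,0,0,-8,0],[0,0,0,0,0,-8,0],[0,0,0,0,0,-7,0],[0,0,0,0,0,0,0],[0,0,0,0,0,0,0],[0,0,0,0,0,0,0],[0,0,0,0,0,0,0]]]'
python3 - <<'E'
from h import *
s,p,R=st();print(s['t'],p,R.round(3),s['q'],rel([.487,-.08,.3],R,p))
E
```

```text
t: 0.9
tool_pos: [0.3649, 0.2542, 0.307]
orientation: [-1.396, -0.859, 0.875]
force: [1.5, 0.3, 0.4]
opening: 0.0931
t: 1.7
tool_pos: [0.479, -0.0821, 0.3066]
orientation: [-1.397, -0.854, 0.873]
force: [-0.4, 0.8, 0.7]
opening: 0.0931
t: 2.5
tool_pos: [0.4772, -0.0814, 0.3035]
orientation: [-1.16, -1.26, 1.285]
force: [0.6, -0.1, -0.0]
opening: 0.0929
2.5 [ 0.47715027 -0.0813564   0.30345177] [[-0.087 -0.014 -0.996]
 [ 0.996 -0.007 -0.087]
 [-0.005 -1.     0.015]] [-0.26713929 -0.19265489  1.67146701 -0.0101948   1.67463881 -1.92643803] [ 0.05086057  0.33032647 -0.99800534]
```

```bash
python3 - <<'E'
from h import *
c=cam('wrist');save(c,'w1');print(c['R'].round(2).tolist(),(-c['R'].T@c['t']).round(3),c['intrinsics'][0,0])
W=pts(c);f=c['frame']
hsv=cv2.cvtColor(f,cv2.COLOR_RGB2HSV)
gr=(hsv[...,1]<60)&(np.abs(W[...,0]-.487)<.042)&(np.abs(W[...,1]+.08)<.03)&(W[...,2]>.215)&(W[...,2]<.26)
P=W[gr];print(gr.sum(),np.nanmax(P[:,2]),np.median(P[:,2]));r=cv2.minAreaRect(P[:,:2].astype(np.float32));print(r)
t=P[P[:,2]>.241];print(len(t),cv2.minAreaRect(t[:,:2].astype(np.float32)))
E
```

```text
[[-0.09, 1.0, -0.0], [0.96, 0.09, 0.28], [0.28, 0.02, -0.96]] [ 0.399 -0.088  0.459] 290.00753785279636
1131 0.24644136952663648 0.24435106928560504
((0.4852273762226105, -0.08176286518573761), (0.056760918349027634, 0.012295857071876526), 3.3829870223999023)
1011 ((0.4852273762226105, -0.08176286518573761), (0.056760918349027634, 0.012295857071876526), 3.3829870223999023)
```

View pics/w1.png

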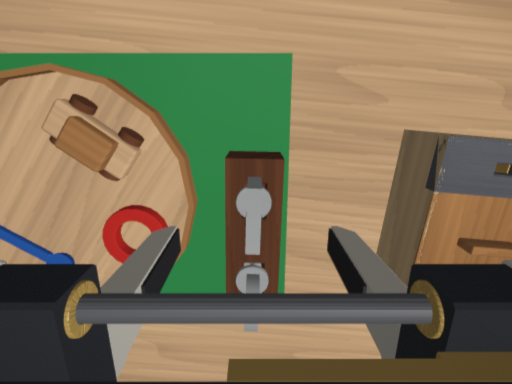

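The key is well centred between the fingers: near key bow at image (253,215), measured at (0.4852, -0.0818), yaw 3.4°, top 0.246. I'll descend and grip.

```bash
python3 -m creep '[[[0,0,2,-0.8,0,1.6,0],[0,0,2,0,0,0,0],[0,0,2,0,0,0,0],[0,0,2,0,0,0,0],[0,0,0.3,0,0,0,0],[0,0,0,0,0,0,0],[0,0,0,0,0,0,0],[0,0,0,0,0,0,0]]]' 
python3 - <<'E'
from h import *
s,p,R=st();print(s['t'],p,R.round(3),rel([.4855,-.0817,.217],R,p))
E
```

```text
t: 3.35
tool_pos: [0.486, -0.0814, 0.2214]
orientation: [-1.183, -1.237, 1.257]
force: [0.7, 1.0, -0.2]
opening: 0.0927
3.35 [ 0.48595354 -0.08139089  0.22143235] [[-0.052 -0.009 -0.999]
 [ 0.999 -0.008 -0.052]
 [-0.007 -1.     0.009]] [-0.02519363  0.44384755  0.04282841]
```

```bash
python3 -m creep '[[[0,0,0.4,0,-0.5,0,-0.4],[0,0,0,0,0,0,0],[1,0,0,0,0,0,0],[1,0,0,0,0,0,0],[1,0,0,0,0,0,0],[1,0,0,0,0,0,0],[1,0,0,0,0,0,0],[1,0,0,0,0,0,0]]]' 40
python3 - <<'E'
from h import *
s,p,R=st();print(s['t'],p,R.round(3),s['opening'],s['force'],s['wrist_torque'])
E
```

```text
t: 4.15
tool_pos: [0.4873, -0.0819, 0.2199]
orientation: [-1.189, -1.25, 1.246]
force: [-0.0, -0.0, 0.6]
opening: 0.0496
4.15 [ 0.48729342 -0.08187017  0.21994797] [[-0.052  0.005 -0.999]
 [ 0.999 -0.001 -0.052]
 [-0.001 -1.    -0.005]] 0.04960827692236129 [-0.0308106  -0.02516935  0.55159058] [-0.00063766 -0.00096912  0.00764929]
```

```bash
python3 -m creep '[[[1,0,0,0,0,0,0],[1,0,0,0,0,0,0],[1,0,0,0,0,0,0],[1,0,0,0,0,0,0],[1,0,0,0,0,0,0],[1,0,0,0,0,0,0],[1,0,0,0,0,0,0],[1,0,0,0,0,0,0]]]' 40
python3 - <<'E'
from h import *
s,p,R=st();print(s['t'],p,R.round(3),s['opening'],s['force'],s['wrist_torque'])
E
```

```text
t: 4.95
tool_pos: [0.4872, -0.0818, 0.2198]
orientation: [-1.188, -1.25, 1.246]
force: [0.2, -0.3, -0.3]
opening: 0.0119
4.95 [ 0.48722943 -0.08177715  0.21980272] [[-0.052  0.004 -0.999]
 [ 0.999 -0.001 -0.052]
 [-0.001 -1.    -0.004]] 0.011894090184160872 [ 0.19413247 -0.2662784  -0.3021657 ] [0.02474392 0.00577072 0.00926805]
```

```bash
python3 -m creep '[[[1,0,-2,0,0,0,0],[1,0,-2,0,0,0,0],[1,0,-2.5,0,0,0,0],[1,0,-2.5,0,0,0,0],[1,0,0,0,0,0,0],[1,3,0,0.2,0,0,0],[1,4,0,0.3,0,0,0],[1,4,0,0.3,0,0,0]]]' && python3 -m creep '[[[1,4,0,0.4,0,0,0],[1,4,0,0.4,0,0,0],[1,4,0,0.3,0,0,0],[1,4,0,0.3,0,0,0],[1,3,0,0.3,0,0,0],[1,1.4,0,0,0,0,0],[1,0,0,0,0,8,0],[1,0,0,0,0,8,0]]]' && python3 -m creep '[[[1,0,0,0,0,8,0],[1,0,0,0,0,8,0],[1,0,0,0,0,8,0],[1,0,0,0,0,8,0],[1,0,0,0,0,8,0],[1,0,0,0,0,8,0],[1,0,0,0,0,8,0],[1,0,0,0,0,8,0]]]' && python3 -m creep '[[[1,0,0,0,0,8,0],[1,0,0,0,0,4,0],[1,0,0,0,0,0,0],[1,0,0,0,0,0,0],[1,0,0,0,0,0,0],[1,0,0,0,0,0,0],[1,0,0,0,0,0,0],[1,0,0,0,0,0,0]]]'
python3 - <<'E'
from h import *
s,p,R=st();print(s['t'],p,R.round(3),s['q'],s['opening'],rel([.4455,.230,.25],R,p))
c=cam('wrist');save(c,'w2')
E
```

```text
t: 5.75
tool_pos: [0.4713, 0.0267, 0.3056]
orientation: [-1.185, -1.238, 1.244]
force: [0.7, 0.2, -2.0]
opening: 0.0121
t: 6.55
tool_pos: [0.4375, 0.2421, 0.2897]
orientation: [-1.302, -1.017, 1.047]
force: [0.3, 0.4, -1.6]
opening: 0.0119
t: 7.35
tool_pos: [0.4325, 0.241, 0.2728]
orientation: [-1.574, -0.105, 0.165]
force: [0.4, -0.4, -1.8]
opening: 0.0118
t: 8.15
tool_pos: [0.4297, 0.2398, 0.264]
orientation: [-1.586, 0.07, 0.002]
force: [-0.9, 0.3, -1.8]
opening: 0.0116
8.15 [0.42974534 0.23979046 0.26397002] [[ 0.998 -0.046  0.043]
 [-0.044 -0.015  0.999]
 [-0.045 -0.999 -0.017]] [ 0.40168909 -0.12808962  1.68549059  0.00405883  1.63261076  0.44539466] 0.011570536565115643 [ 1.67874609  1.33755042 -0.88600732]
```

View pics/w2.png

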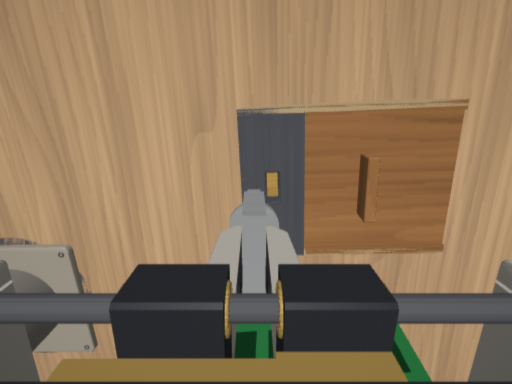

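The wrist view shows the brass keyhole at (272,184), the bar at (370,190) and the held key bow at (255,205). The tool has tilted about 2.6°, so I'll measure the hole, box yaw and bow and work out the correction.

```bash
cat >> h.py <<'E'
def ray(c,uv,z):
    uv=np.atleast_2d(uv).astype(float);K=c['intrinsics'];d=np.c_[(uv[:,0]-K[0,2])/K[0,0],(uv[:,1]-K[1,2])/K[1,1],np.ones(len(uv))]@c['R']
    o=-c['R'].T@c['t'];return o+d*((z-o[2])/d[:,2])[:,None]
def goal(psi,pos):
    psi=np.radians(psi);co,s=np.cos(psi),np.sin(psi);T=np.array([[co,0,-s],[s,0,co],[0,-1,0]])
    S,p,R=st();w=Ro.from_matrix(R.T@T).as_rotvec(degrees=True)
    print('t',round(S['t'],2),'p',p.round(4),'yaw',np.degrees(np.arctan2(R[1,0],R[0,0])).round(2),'F',np.round(S['force'],1),'M',np.round(S['wrist_torque'],2),'open',round(S['opening'],4))
    print('tool shift cm',rel(pos,R,p).round(2),'rot deg',w.round(2))
def hole(c,r0=0,r1=384):
    hsv=cv2.cvtColor(c['frame'],cv2.COLOR_RGB2HSV);W=pts(c);f=c['frame']
    m=((hsv[...,0]>15)&(hsv[...,0]<30)&(hsv[...,1]>140)&(hsv[...,2]>90)).astype(np.uint8)
    P=ray(c,[[u,v] for v in range(384) for u in range(512)],.109).reshape(384,512,3)
    m&=((np.abs(P[...,0]-.4455)<.025)&(np.abs(P[...,1]-.23)<.03)).astype(np.uint8)
    q=P[m>0][:,:2].astype(np.float32);print('hole px',m.sum(),cv2.minAreaRect(q),np.argwhere(m)[:,::-1].mean(0))
E
python3 - <<'E'
from h import *
c=dict(np.load('pics/wrist.npz'));W=pts(c);hole(c)
z=W[...,2];m=(z>.09)&(z<.113)&(W[...,0]>.39)&(W[...,1]>.12)&(W[...,1]<.33);k=cv2.morphologyEx(m.astype(np.uint8),cv2.MORPH_OPEN,np.ones((3,3)))>0
print('box',cv2.minAreaRect(W[k][:,:2].astype(np.float32)),np.median(z[k]))
g=(z>.118)&(z<.14)&(np.abs(W[...,0]-.545)<.03)&(np.abs(W[...,1]-.23)<.06);print('grip',cv2.minAreaRect(W[g][:,:2].astype(np.float32)))
s,p,R=st()
L=(W-p)@R*1000 # tool frame mm
b=(np.abs(L[...,0])<12)&(np.abs(L[...,2])<45)&(L[...,1]>-30)&(L[...,1]<-15)
print('bow top tool',[np.nanpercentile(L[b][:,i],[1,50,99]).round(1) for i in range(3)],b.sum())
b=(np.abs(L[...,0])<30)&(np.abs(L[...,2])<45)&(L[...,1]>20)&(L[...,1]<45)
print('collar tool',[np.nanpercentile(L[b][:,i],[1,50,99]).round(1) for i in range(3)],b.sum())
goal(0.3,[.4455,.230,.21])
E
```

```text
hole px 227 ((0.44296351075172424, 0.23322105407714844), (0.02412918396294117, 0.011060989461839199), 88.93174743652344) [272.14977974 183.70044053]
box ((0.5237535834312439, 0.22846001386642456), (0.23136255145072937, 0.1706622689962387), 0.1187913790345192) 0.10491539998096955
grip ((0.5427433252334595, 0.22934946417808533), (0.012188268825411797, 0.06908243149518967), 0.12455729395151138)
bow top tool [array([-11.1,   0.1,  11.1]), array([-29. , -24.6, -15.7]), array([-12.8,   8.6,  29.8])] 2350
collar tool [array([-16.1,  -7.3,  16.7]), array([24.1, 25.5, 29.3]), array([ 1.5,  8.2, 16.6])] 442
t 8.2 p [0.4298 0.2398 0.264 ] yaw -2.53 F [ 0.7 -1.  -2. ] M [-0.01  0.03  0.04] open 0.0118
tool shift cm [ 1.86  5.33 -0.82] rot deg [ 0.92 -2.8  -2.63]
```

```bash
python3 -m creep '[[[1,0,0,0,0.9,-2.8,-2.6],[1,0,0,0,0,0,0],[1,0.7,2,-0.6,0,0,0],[1,0.6,2,-0.6,0,0,0],[1,0,1,0,0,0,0],[1,0,0,0,0,0,0],[1,0,0,0,0,0,0],[1,0,0,0,0,0,0]]]'
python3 - <<'E'
from h import *
goal(0.2,[.4433,.227,.20])
c=cam('wrist');save(c,'w3');W=pts(c);z=W[...,2];m=(z>.09)&(z<.113)&(W[...,0]>.37)&(W[...,1]>.12)&(W[...,1]<.33);k=cv2.morphologyEx(m.astype(np.uint8),cv2.MORPH_OPEN,np.ones((3,3)))>0
print('box',cv2.minAreaRect(W[k][:,:2].astype(np.float32)),np.median(z[k]))
g=(z>.118)&(z<.14)&(np.abs(W[...,0]-.545)<.03)&(np.abs(W[...,1]-.23)<.06);print('grip',cv2.minAreaRect(W[g][:,:2].astype(np.float32)))
s,p,R=st();L=(W-p)@R*1000;b=(np.abs(L[...,0])<7)&(np.abs(L[...,2])<45)&(L[...,1]>-30)&(L[...,1]<-22)
print('bow top world',cv2.minAreaRect(W[b][:,:2].astype(np.float32)),[np.nanpercentile(L[b][:,i],[.5,50,99.5]).round(1) for i in range(3)])
E
```

```text
t: 9.0
tool_pos: [0.4438, 0.2286, 0.2155]
orientation: [-1.57, -0.002, 0.001]
force: [0.1, -0.4, -1.9]
opening: 0.0116
t 9.0 p [0.4438 0.2286 0.2155] yaw 0.13 F [ 0.1 -0.4 -1.9] M [-0.01  0.07  0.  ] open 0.0116
tool shift cm [-0.05  1.55 -0.17] rot deg [-0.05 -0.07  0.02]
box ((0.5235413312911987, 0.22856110334396362), (0.16975241899490356, 0.23127149045467377), 89.93877410888672) 0.10485464782156681
grip ((0.5428200364112854, 0.229384183883667), (0.0694742500782013, 0.012551514431834221), 89.97373962402344)
bow top world ((0.443896621465683, 0.23669220507144928), (0.013935314491391182, 0.04393504559993744), 0.8228759169578552) [array([-6.2, -0.1,  6.4]), array([-27.9, -24.4, -22.6]), array([-13.5,   9. ,  29.7])]
```

View pics/w3.png

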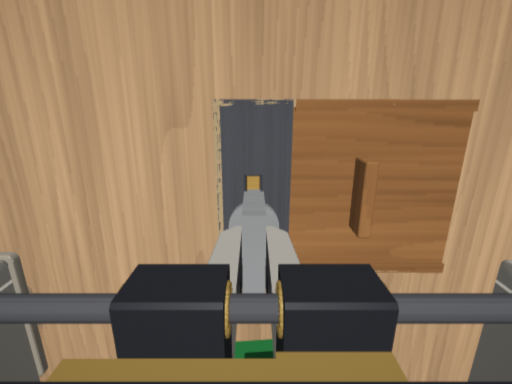

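The view shows the brass core at (253,183) right in line with the bow (254,200). The box and bar measurements agree on a keyhole at about (0.4433, 0.2288). I'll lower the key to just over the plate, then feel in slowly.

```bash
python3 -m creep '[[[1,0,1,-0.1,0,0,0],[1,0,1,-0.07,0,0,0],[1,-0.04,1,0,0,0,0],[1,0,0.3,0,0,0,0],[1,0,0,0,0,0,0],[1,0,0.5,0,0,0,0],[1,0,0.5,0,0,0,0],[1,0,0,0,0,0,0]]]'
python3 - <<'E'
from h import *
goal(0.1,[.4433,.227,.139])
E
```

```text
t: 9.85
tool_pos: [0.4437, 0.2275, 0.17]
orientation: [-1.569, -0.004, 0.0]
force: [0.4, 0.4, -2.3]
opening: 0.0118
t 9.85 p [0.4437 0.2275 0.17  ] yaw 0.15 F [ 0.4  0.4 -2.3] M [-0.1   0.07  0.01] open 0.0118
tool shift cm [-0.05  3.1  -0.06] rot deg [-0.1   0.05  0.13]
```

```bash
python3 -m creep '[[[1,0,0.5,-0.03,0,0,0],[1,0,0.5,0,0,0,0],[1,0,0.5,0,0,0,0],[1,0,0,0,0,0,0],[1,0,0,0,0,0,0],[1,0,0,0,0,0,0],[1,0,0,0,0,0,0],[1,0,0,0,0,0,0]]]'
python3 - <<'E'
from h import *
goal(0.1,[.4433,.227,.139])
E
```

```text
t: 10.65
tool_pos: [0.4442, 0.2274, 0.1542]
orientation: [-1.569, -0.005, -0.0]
force: [0.3, 0.7, -1.5]
opening: 0.0119
t 10.65 p [0.4442 0.2274 0.1542] yaw 0.16 F [ 0.3  0.7 -1.5] M [-0.11  0.08 -0.04] open 0.0119
tool shift cm [-0.09  1.52 -0.04] rot deg [-0.12  0.06  0.18]
```

```bash
python3 -m creep '[[[1,0,0.5,0,0,0,0],[1,0,0.4,0,0,0,0],[1,0,0.3,0,0,0,0],[1,0,0.2,0,0,0,0],[1,0,0.2,0,0,0,0],[1,0,0,0,0,0,0],[1,0,0,0,0,0,0],[1,0,0,0,0,0,0]]]'
python3 - <<'E'
from h import *
goal(0.1,[.4433,.227,.139])
E
```

```text
t: 11.45
tool_pos: [0.4444, 0.2277, 0.139]
orientation: [-1.568, -0.005, -0.001]
force: [-0.2, -0.2, -1.7]
opening: 0.0117
t 11.45 p [0.4444 0.2277 0.139 ] yaw 0.16 F [-0.2 -0.2 -1.7] M [-0.07  0.14 -0.01] open 0.0117
tool shift cm [-0.11 -0.   -0.07] rot deg [-0.15  0.06  0.22]
```

```bash
python3 -m creep '[[[1,0,0.1,0,0,0,0],[1,0,0.1,0,0,0,0],[1,0,0.1,0,0,0,0],[1,0,0,0,0,0,0],[1,0,0,0,0,0,0],[1,0,0,0,0,0,0],[1,0,0,0,0,0,0],[1,0,0,0,0,0,0]]]'
python3 - <<'E'
from h import *
goal(0.1,[.4433,.227,.139])
E
```

```text
t: 12.25
tool_pos: [0.4445, 0.2277, 0.1389]
orientation: [-1.568, -0.005, -0.001]
force: [-0.8, -0.5, 1.6]
opening: 0.0117
t 12.25 p [0.4445 0.2277 0.1389] yaw 0.18 F [-0.8 -0.5  1.6] M [-0.12  0.43  0.02] open 0.0117
tool shift cm [-0.12 -0.02 -0.07] rot deg [-0.14  0.08  0.22]
```

The key is home: z stopped at 0.1389 and the contact force rose. Now I'll turn it clockwise, which is + about tool y, pivoting about the key axis.

```bash
python3 -m creep '[[[1,0,0.05,0,0,6,0],[1,-0.02,0.05,0,0,6,0],[1,-0.02,0.05,0,0,6,0],[1,-0.02,0.05,0,0,6,0],[1,-0.02,0.05,0,0,6,0],[1,-0.02,0.05,0,0,6,0],[1,-0.02,0.05,0,0,6,0],[1,0,0,0,0,0,0]]]'
python3 - <<'E'
from h import *
goal(-90,[.4453,.2293,.139])
E
```

```text
t: 13.05
tool_pos: [0.4423, 0.2287, 0.1389]
orientation: [-1.485, 0.592, -0.593]
force: [-1.5, -1.1, -0.8]
opening: 0.0116
t 13.05 p [0.4423 0.2287 0.1389] yaw -43.42 F [-1.5 -1.1 -0.8] M [-0.26  0.45  0.03] open 0.0116
tool shift cm [ 0.18 -0.01  0.25] rot deg [-0.16 46.58 -0.11]
```

```bash
python3 -m creep '[[[1,0,0.05,0,0,7,0],[1,0,0.05,0,0,7,0],[1,0,0.05,0,0,7,0],[1,-0.02,0.05,0,0,7,0],[1,-0.02,0.05,0,0,7,0],[1,0,0.05,0,0,6,0],[1,0,0,0,0,5,0],[1,0,0,0,0,0,0]]]'
python3 - <<'E'
from h import *
goal(-90,[.4428,.2293,.139])
E
```

```text
t: 13.85
tool_pos: [0.442, 0.2295, 0.1389]
orientation: [-1.206, 1.209, -1.207]
force: [-0.9, -0.8, 0.7]
opening: 0.0118
t 13.85 p [0.442  0.2295 0.1389] yaw -89.98 F [-0.9 -0.8  0.7] M [-0.14  0.48 -0.06] open 0.0118
tool shift cm [ 0.02 -0.01  0.08] rot deg [-0.08  0.02 -0.19]
```

```bash
python3 -m creep '[[[1,0,0.05,0,0,3,0],[1,0,0.05,0,0,3,0],[1,0,0.05,0,0,3,0],[1,0,0.05,0,0,3,0],[1,0,0,0,0,2,0],[1,0,0,0,0,0,0],[1,0,0,0,0,0,0],[1,0,0,0,0,0,0]]]'
python3 - <<'E'
from h import *
goal(-90,[.4428,.2293,.139])
E
```

```text
t: 14.65
tool_pos: [0.4415, 0.2298, 0.1388]
orientation: [-1.099, 1.365, -1.363]
force: [-2.8, -1.4, 1.9]
opening: 0.0128
t 14.65 p [0.4415 0.2298 0.1388] yaw -102.19 F [-2.8 -1.4  1.9] M [-0.14  0.67  0.76] open 0.0128
tool shift cm [ 0.02 -0.02  0.14] rot deg [ -0.03 -12.19  -0.13]
```

The stop is reached: moment 0.76 N m, and the key slipped slightly in the grip. I'll release it, rise, square up and move above the gap behind the bar.

```bash
python3 -m creep '[[[0.6,0,0,0,0,0,0],[0.6,0,0,0,0,0,0],[0.6,0,0,0,0,0,0],[0.6,0,-1,0,0,0,0],[0.6,0,-2,0,0,0,0],[0.6,0,-2.5,0,0,-6,0],[0.6,0,0,0,0,-6,0],[0.6,0,0,0,0,0,0]]]' 20
python3 - <<'E'
from h import *
goal(-90,[.521,.2293,.19])
c=cam('wrist');save(c,'w4')
E
```

```text
t: 15.45
tool_pos: [0.4426, 0.2296, 0.1981]
orientation: [-1.206, 1.206, -1.206]
force: [-0.5, 0.3, 0.5]
opening: 0.0376
t 15.45 p [0.4426 0.2296 0.1981] yaw -89.8 F [-0.5  0.3  0.5] M [ 0.03  0.18 -0.03] open 0.0376
tool shift cm [0.06 0.84 7.83] rot deg [-0.2   0.2  -0.21]
```

View pics/w4.png

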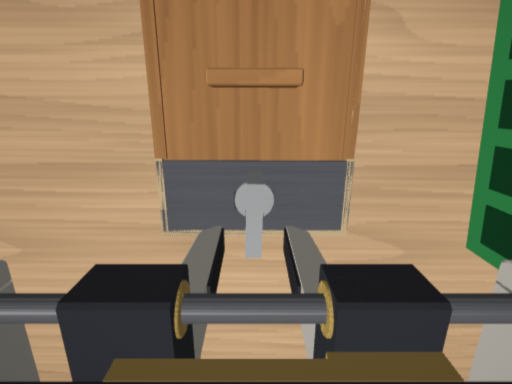

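The key stays in the lock, turned (bow at (254,215), now lengthwise), with the bar ahead at (255,77). I'll move behind the bar and go down.

```bash
python3 -m creep '[[[0.6,0,0,2.6,0,0,0],[0.6,0,0,2.6,0,0,0],[0.6,0,0,2.5,0,0,0],[0.6,0,1.5,0,0,0,0],[0.6,0,2,0,0,0,0],[0.6,0,2,0,0,0,0],[0.6,0,1.5,0,0,0,0],[0.6,0,0,0,0,0,0]]]' 20
python3 - <<'E'
from h import *
goal(-90,[.521,.2293,.123])
E
```

```text
t: 16.3
tool_pos: [0.5198, 0.2294, 0.1232]
orientation: [-1.196, 1.227, -1.224]
force: [-1.4, 0.2, -0.4]
opening: 0.0372
t 16.3 p [0.5198 0.2294 0.1232] yaw -91.29 F [-1.4  0.2 -0.4] M [-0.02  0.12 -0.05] open 0.0372
tool shift cm [0.01 0.02 0.12] rot deg [-0.03 -1.29 -0.19]
```

```bash
python3 -m creep '[[[0.6,0,0,0.6,0,-1.2,0],[0.6,0,0,1,0,0,0],[0.6,0,-0.02,1.2,0,0,0],[0.6,0,-0.02,1.5,0,0,0],[0.6,0,-0.02,1.5,0,0,0],[0.6,0,-0.02,1.5,0,0,0],[0.6,0,-0.02,1.5,0,0,0],[0.6,0,0,0,0,0,0]]]' 20
python3 - <<'E'
from h import *
goal(-90,[.634,.2293,.123])
E
```

```text
t: 17.1
tool_pos: [0.6138, 0.2298, 0.1281]
orientation: [-1.206, 1.21, -1.207]
force: [-0.7, -0.1, 0.2]
opening: 0.0377
t 17.1 p [0.6138 0.2298 0.1281] yaw -90.01 F [-0.7 -0.1  0.2] M [ 0.07  0.18 -0.01] open 0.0377
tool shift cm [0.05 0.52 2.02] rot deg [-0.06 -0.01 -0.22]
```

```bash
python3 -m creep '[[[0.6,0,0.3,1,0,0,0],[0.6,0,0,0.8,0,0,0],[0.6,0,0,0.6,0,0,0],[0.6,0,0,0.5,0,0,0],[0.6,0,0,0.5,0,0,0],[0.6,0,0,0,0,0,0],[0.6,0,0,0,0,0,0],[0.6,0,0,0,0,0,0]]]' 20
python3 - <<'E'
from h import *
goal(-90,[.634,.2293,.123])
E
```

```text
t: 17.9
tool_pos: [0.6328, 0.2307, 0.1283]
orientation: [-1.236, 1.233, -1.19]
force: [-1.5, -0.6, -0.8]
opening: 0.0369
t 17.9 p [0.6328 0.2307 0.1283] yaw -89.83 F [-1.5 -0.6 -0.8] M [-0.01  0.49 -0.03] open 0.0369
tool shift cm [0.14 0.53 0.14] rot deg [1.99 0.17 0.  ]
```

```bash
python3 -m creep '[[[0.6,0,0,-1.5,2,0,0],[0.4,0,-3,0,0,0,0],[0,0,-4,-2,0,0,0],[0,0,-4,-3,0,0,0],[0,0,-4,-3,0,0,0],[0,0,-2,-1,0,0,0],[0,0,0,0,0,0,0],[0,0,0,0,0,0,0]]]' 20
python3 - <<'E'
from h import *
goal(-90,[.56,.2293,.3])
c=cam('wrist');save(c,'w5');W=pts(c);z=W[...,2]
g=(z>.118)&(z<.14)&(W[...,0]>.55)&(W[...,0]<.75)&(np.abs(W[...,1]-.23)<.06);print('grip',cv2.minAreaRect(W[g][:,:2].astype(np.float32)),g.sum())
j=(z>.06)&(z<.095)&(W[...,0]>.515)&(W[...,0]<.632)&(np.abs(W[...,1]-.23)<.073);print('jar',j.sum(),np.nanpercentile(z[j],[5,50,95]))
for lo in(.06,.075):
  q=j&(z>lo)
  if q.sum()>5: print(cv2.minEnclosingCircle(W[q][:,:2].astype(np.float32)),W[q].mean(0))
E
```

```text
t: 18.7
tool_pos: [0.5241, 0.2293, 0.3011]
orientation: [-1.209, 1.208, -1.209]
force: [-0.3, 0.1, -0.9]
opening: 0.0885
t 18.7 p [0.5241 0.2293 0.3011] yaw -89.94 F [-0.3  0.1 -0.9] M [ 0.01  0.17 -0.02] open 0.0885
tool shift cm [-0.    0.11  3.59] rot deg [-0.05  0.06  0.02]
grip ((0.6476483941078186, 0.22886519134044647), (0.012159557081758976, 0.06928137689828873), 0.031412508338689804) 937
jar 919 [0.08063248 0.08262688 0.08390758]
((0.5475812554359436, 0.22815042734146118), 0.021876394748687744) [0.5484608  0.22816445 0.08221265]
((0.5476108193397522, 0.2281312495470047), 0.021876128390431404) [0.54799507 0.22820761 0.08257014]
```

View pics/w5.png

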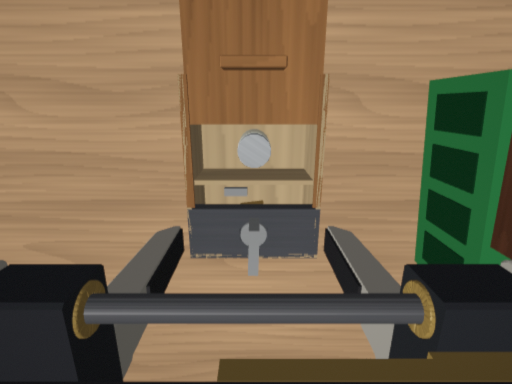

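The lid is fully open (bar moved 104.8 mm). The jar cap is at image (254,151), world (0.5476, 0.2281), top 0.083, radius 21.9 mm, which matches. I'll work out the placing spot from the saved top view and go for the jar.

```bash
python3 -m creep '[[[0.2,0,0,2.35,0,0,0],[0.2,0,3,0,0,0,0],[0.2,0,3,0,0,0,0],[0.2,0,3,0,0,0,0],[0.2,0,3,0,0,0,0],[0.2,0,1.5,0,0,0,0],[0.2,0,0,0,0,0,0],[0.2,0,0,0,0,0,0]]]' 20
python3 - <<'E'
from h import *
goal(-90,[.5476,.2281,.047])
a=dict(np.load('pics/top.npz'));W=pts(a);z=W[...,2]
hsv=cv2.cvtColor(a['frame'],cv2.COLOR_RGB2HSV)
q=(z>.142)&(z<.2)&(hsv[...,0]<30)&(W[...,1]<-.11)&(W[...,1]>-.45)&(W[...,0]>.33)&(W[...,0]<.7)
m=cv2.morphologyEx(q.astype(np.uint8),cv2.MORPH_OPEN,np.ones((3,3)))
c=max(cv2.findContours(m,0,1)[0],key=cv2.contourArea);h=cv2.convexHull(c)[:,0]
P=W[h[:,1],h[:,0]][:,:2];P=ray(a,h,.16)[:,:2]
print('tray',cv2.minEnclosingCircle(P.astype(np.float32)),cv2.fitEllipse(P.astype(np.float32)))
C=np.array(cv2.fitEllipse(P.astype(np.float32))[0]);T=np.array([.558,-.2076]);d=(C-T)/np.linalg.norm(C-T)
for n,X in dict(teether=T,spoon=[.5829,-.3343],car=[.4443,-.2446]).items(): print(n,np.linalg.norm(X-C),np.degrees(np.arctan2(*(X-C)[::-1])))
print('opp dir',np.degrees(np.arctan2(d[1],d[0])),[C+r*d for r in(.06,.07)])
E
```

```text
t: 19.55
tool_pos: [0.5467, 0.2251, 0.1428]
orientation: [-1.227, 1.222, -1.208]
force: [0.1, 0.2, 0.7]
opening: 0.0743
t 19.55 p [0.5467 0.2251 0.1428] yaw -90.16 F [0.1 0.2 0.7] M [-0.    0.13  0.03] open 0.0743
tool shift cm [-0.37  9.57  0.27] rot deg [ 1.09 -0.17  0.42]
tray ((0.5132824778556824, -0.27991220355033875), 0.1384141594171524) ((0.5132052302360535, -0.280184268951416), (0.2711872458457947, 0.2741295099258423), 12.872556686401367)
teether 0.0852938889804919 58.31953965634734
spoon 0.08823759561191696 -37.82818124454769
car 0.07755108607034623 152.68711402171576
opp dir -121.68046034365267 [array([ 0.48169434, -0.33124368]), array([ 0.47644253, -0.33975359])]
```

```bash
python3 -m creep '[[[0.2,-0.35,0,0.15,1,-0.2,0.4],[0.2,0,0,0,0,0,0],[0.2,0,1.5,0,0,0,0],[0.2,0,2,0,0,0,0],[0.2,0,1.5,0,0,0,0],[0.2,0,0,0,0,0,0],[0.2,0,0,0,0,0,0],[0.2,0,0,0,0,0,0]]]' 20
python3 - <<'E'
from h import *
goal(-90,[.5476,.2281,.047])
E
```

```text
t: 20.35
tool_pos: [0.5517, 0.2299, 0.0937]
orientation: [-1.202, 1.204, -1.21]
force: [0.1, -0.2, 0.7]
opening: 0.0743
t 20.35 p [0.5517 0.2299 0.0937] yaw -89.94 F [ 0.1 -0.2  0.7] M [-0.02  0.15 -0.02] open 0.0743
tool shift cm [ 0.19  4.66 -0.44] rot deg [-0.42  0.06 -0.15]
```

```bash
python3 -m creep '[[[0.2,0.19,0,-0.44,-0.4,0,-0.1],[0.2,0,1.5,0,0,0,0],[0.2,0,1.5,0,0,0,0],[0.2,0,1.2,0,0,0,0],[0.2,0,0.4,0,0,0,0],[0.2,0,0,0,0,0,0],[0.2,0,0,0,0,0,0],[0.2,0,0,0,0,0,0]]]' 20
python3 - <<'E'
from h import *
goal(-90,[.5476,.2281,.047])
E
```

```text
t: 21.15
tool_pos: [0.5473, 0.228, 0.0443]
orientation: [-1.208, 1.209, -1.208]
force: [-0.3, 0.8, 0.5]
opening: 0.0743
t 21.15 p [0.5473 0.228  0.0443] yaw -89.95 F [-0.3  0.8  0.5] M [-0.02  0.18  0.01] open 0.0743
tool shift cm [-0.01 -0.27  0.03] rot deg [-0.04  0.05 -0.05]
```

```bash
python3 -m creep '[[[1,0,0,0,0,0,0],[1,0,0,0,0,0,0],[1,0,0,0,0,0,0],[1,0,0,0,0,0,0],[1,0,0,0,0,0,0],[1,0,0,0,0,0,0],[1,0,-0.5,0,0,0,0],[1,0,0,0,0,0,0]]]' 25
python3 - <<'E'
from h import *
goal(-90,[.5476,.2281,.30])
E
```

```text
t: 21.95
tool_pos: [0.5481, 0.2283, 0.051]
orientation: [-1.207, 1.207, -1.209]
force: [0.3, -0.4, -1.5]
opening: 0.0456
t 21.95 p [0.5481 0.2283 0.051 ] yaw -89.94 F [ 0.3 -0.4 -1.5] M [ 0.04  0.13 -0.01] open 0.0456
tool shift cm [-2.00e-02 -2.49e+01  1.00e-02] rot deg [-0.15  0.06 -0.09]
```

```bash
python3 -m creep '[[[1,0,-2,0,0,0,0],[1,0,-4,0,0,0,0],[1,0,-4.5,0,0,0,0],[1,0,-4.5,0,0,0,0],[1,0,-4.5,0,0,0,0],[1,0,-4.5,0,0,0,0],[1,0,-4,0,0,0,0],[1,0,0,0,0,0,0]]]' 30 && python3 -m creep '[[[1,2,0,-0.3,0,0,0],[1,3.5,0,-0.4,0,0,0],[1,4,0,-0.5,0,0,0],[1,4,0,-0.5,0,0,0],[1,4,0,-0.5,0,0,0],[1,4,0,-0.5,0,0,0],[1,4,0,-0.5,0,0,0],[1,2.5,0,-0.3,0,0,0]]]'
python3 - <<'E'
from h import *
goal(-90,[.479,-.3355,.33])
E
```

```text
t: 22.75
tool_pos: [0.5444, 0.2268, 0.3382]
orientation: [-1.215, 1.212, -1.207]
force: [0.7, 0.2, -1.4]
opening: 0.0455
t: 23.55
tool_pos: [0.507, -0.0589, 0.3323]
orientation: [-1.221, 1.211, -1.197]
force: [0.7, 0.0, -1.5]
opening: 0.0457
t 23.55 p [ 0.507  -0.0589  0.3323] yaw -89.5 F [ 0.7  0.  -1.5] M [0.01 0.06 0.  ] open 0.0457
tool shift cm [27.64  0.25 -3.04] rot deg [ 0.62  0.5  -0.03]
```

```bash
python3 -m creep '[[[1,3,0,-0.3,0,0,0],[1,4,0,-0.4,0,0,0],[1,4,0,-0.5,0,0,0],[1,4,0,-0.5,0,0,0],[1,4,0,-0.5,0,0,0],[1,4,0,-0.5,0,0,0],[1,3,0,-0.3,0,0,0],[1,1.6,0,0,0,0,0]]]' && python3 -m creep '[[[1,0,0,0,0,8,0],[1,0,0,0,0,8,0],[1,0,0,0,0,8,0],[1,0,0,0,0,8,0],[1,0,0,0,0,0,0],[1,0,0,0,0,0,0],[1,0,0,0,0,0,0],[1,0,0,0,0,0,0]]]'
python3 - <<'E'
from h import *
goal(-122,[.479,-.3355,.25])
c=cam('top');save(c,'top2');c=cam('wrist');cv2.imwrite('pics/w6.png',cv2.cvtColor(c['frame'],cv2.COLOR_RGB2BGR))
E
```

```text
t: 24.35
tool_pos: [0.4731, -0.3464, 0.3223]
orientation: [-1.222, 1.222, -1.19]
force: [-0.1, 0.3, -2.1]
opening: 0.0455
t: 25.15
tool_pos: [0.4729, -0.3449, 0.3157]
orientation: [-0.906, 1.638, -1.592]
force: [-0.3, 0.4, -2.3]
opening: 0.0453
t 25.15 p [ 0.4729 -0.3449  0.3157] yaw -122.26 F [-0.3  0.4 -2.3] M [0.02 0.11 0.01] open 0.0453
tool shift cm [-1.14  6.57  0.21] rot deg [ 1.71 -0.26  0.14]
```

View pics/w6.png

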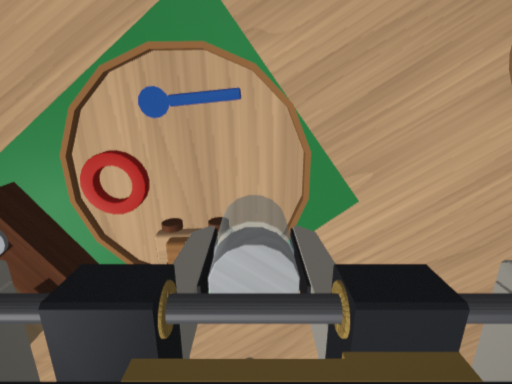

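The jar hangs upright in the grip, with the free quarter under it. The spoon at (200,98), teether at (114,182) and car under the left finger at (190,235) are undisturbed. I'll place 1 cm more to the spoon side for car clearance.

```bash
python3 -m creep '[[[1,-1.1,0,0.85,1.7,0,0],[1,0,0,0,0,0,0],[1,0,2.5,0,0,0,0],[1,0,3,0,0,0,0],[1,0,2.5,0,0,0,0],[1,0,1.5,0,0,0,0],[1,0,0,0,0,0,0],[1,0,0,0,0,0,0]]]'
python3 - <<'E'
from h import *
goal(-122,[.486,-.340,.184])
E
```

```text
t: 26.05
tool_pos: [0.4849, -0.3423, 0.2206]
orientation: [-0.894, 1.606, -1.613]
force: [-0.1, 0.0, -1.9]
opening: 0.0456
t 26.05 p [ 0.4849 -0.3423  0.2206] yaw -122.08 F [-0.1  0.  -1.9] M [ 0.04  0.15 -0.06] open 0.0456
tool shift cm [-0.27  3.65 -0.03] rot deg [-0.09 -0.07  0.26]
```

```bash
python3 -m creep '[[[1,-0.25,1,0,0,0,0.2],[1,0,1,0,0,0,0],[1,0,0.8,0,0,0,0],[1,0,0.3,0,0,0,0],[1,0,0.2,0,0,0,0],[1,0,0,0,0,0,0],[1,0,0,0,0,0,0],[1,0,0,0,0,0,0]]]'
python3 - <<'E'
from h import *
goal(-122,[.486,-.340,.184])
E
```

```text
t: 26.85
tool_pos: [0.4881, -0.3416, 0.1892]
orientation: [-0.888, 1.601, -1.614]
force: [0.4, -0.3, -2.3]
opening: 0.0456
t 26.85 p [ 0.4881 -0.3416  0.1892] yaw -122.05 F [ 0.4 -0.3 -2.3] M [0.04 0.11 0.05] open 0.0456
tool shift cm [-0.03  0.52 -0.26] rot deg [-0.42 -0.05  0.1 ]
```

```bash
python3 -m creep '[[[1,0,0.2,0,-0.4,0,0.1],[1,0,0.15,0,0,0,0],[1,0,0.15,0,0,0,0],[1,0,0.1,0,0,0,0],[1,0,0.1,0,0,0,0],[1,0,0.1,0,0,0,0],[1,0,0,0,0,0,0],[1,0,0,0,0,0,0]]]'
python3 - <<'E'
from h import *
goal(-122,[.486,-.340,.184])
E
```

```text
t: 27.65
tool_pos: [0.4893, -0.3426, 0.1861]
orientation: [-0.888, 1.603, -1.612]
force: [-0.9, 0.0, -1.1]
opening: 0.0456
t 27.65 p [ 0.4893 -0.3426  0.1861] yaw -122.05 F [-0.9  0.  -1.1] M [0.18 0.22 0.  ] open 0.0456
tool shift cm [-0.05  0.21 -0.42] rot deg [-0.29 -0.05  0.03]
```

```bash
python3 -m creep '[[[1,0,0.2,0,-0.2,0,0],[1,0,0.2,0,0,0,0],[1,0,0.2,0,0,0,0],[1,0,0,0,0,0,0],[1,0,0,0,0,0,0],[1,0,0,0,0,0,0],[1,0,0,0,0,0,0],[1,0,0,0,0,0,0]]]'
python3 - <<'E'
from h import *
goal(-122,[.486,-.340,.184])
E
```

```text
t: 28.45
tool_pos: [0.4903, -0.3434, 0.1861]
orientation: [-0.889, 1.602, -1.613]
force: [-0.8, 0.9, 1.3]
opening: 0.0456
t 28.45 p [ 0.4903 -0.3434  0.1861] yaw -122.04 F [-0.8  0.9  1.3] M [0.23 0.36 0.02] open 0.0456
tool shift cm [-0.06  0.21 -0.54] rot deg [-0.32 -0.04  0.07]
```

The jar is on the floor: z is stalled at 0.1861 and the force has reversed. Now I'll open partly and rise straight up.

```bash
python3 -m creep '[[[0.3,0,0,0,0,0,0],[0.3,0,0,0,0,0,0],[0.3,0,0,0,0,0,0],[0.3,0,0,0,0,0,0],[0.3,0,-2,0,0,0,0],[0.3,0,-3,0,0,0,0],[0.3,0,-4,0,0,0,0],[0.3,0,-4,0,0,0,0]]]' 10 && python3 -m creep '[[[0.3,0,-4,0,0,0,0],[0.3,0,0,-3,0,0,0],[0.3,0,0,-4,0,0,0],[0.3,0,0,-4,0,0,0],[0.3,0,0,-4,0,0,0],[0.3,0,0,0,0,0,0],[0.3,0,0,0,0,0,0],[0.3,0,0,0,0,0,0]]]'
python3 - <<'E'
from h import *
goal(-122,[.486,-.340,.184])
c=cam('top');b=cam('scene');cv2.imwrite('pics/end.png',cv2.cvtColor(cv2.resize(np.hstack([c['frame'][:300],b['frame'][60:360]]),(800,235)),cv2.COLOR_RGB2BGR))
cv2.imwrite('pics/end2.png',cv2.cvtColor(np.vstack([cv2.resize(c['frame'][110:260,130:440],(800,387),interpolation=2),cv2.resize(b['frame'][100:300,90:500],(430,210))[:, :].repeat(1,0) if 0 else cv2.resize(b['frame'][105:210,90:490],(800,210))]),cv2.COLOR_RGB2BGR))
W=pts(c);z=W[...,2];C=np.array([.5132,-.2802])
j=(z>.195)&(np.hypot(W[...,0]-C[0],W[...,1]-C[1])<.12)&(z<.24);print('jar top',W[j].mean(0),j.sum(),np.percentile(z[j],[5,95]))
print('tip-dist',np.linalg.norm(W[j].mean(0)[:2]-C))
hsv=cv2.cvtColor(c['frame'],cv2.COLOR_RGB2HSV)
for n,m in dict(red=(hsv[...,1]>150)&((hsv[...,0]<6)|(hsv[...,0]>174))&(hsv[...,2]>120),blue=(hsv[...,1]>150)&(hsv[...,0]>100)&(hsv[...,0]<125)&(hsv[...,2]>100),car=(z>.17)&(z<.2)&(W[...,0]<.5)&(W[...,1]<-.19)&(W[...,1]>-.30)).items(): print(n,cv2.minAreaRect(W[m][:,:2].astype(np.float32))[0],m.sum())
k=(z>.215)&(z<.26)&(np.abs(W[...,0]-.5725)<.04)&(np.abs(W[...,1]+.075)<.03);print('other',cv2.minAreaRect(W[k][:,:2].astype(np.float32))[0])
g=(z>.118)&(z<.145)&(W[...,0]>.6)&(W[...,0]<.75)&(np.abs(W[...,1]-.23)<.06);print('grip',cv2.minAreaRect(W[g][:,:2].astype(np.float32)))
g=(z>.15)&(z<.18)&(np.abs(W[...,0]-.445)<.05)&(np.abs(W[...,1]-.23)<.05);print('key bow',cv2.minAreaRect(W[g][:,:2].astype(np.float32)),np.nanmedian(z[g]))
E
```

```text
t: 29.25
tool_pos: [0.4866, -0.3404, 0.3097]
orientation: [-0.895, 1.618, -1.6]
force: [0.4, -0.3, -0.6]
opening: 0.0651
t: 30.05
tool_pos: [0.3587, -0.2608, 0.3607]
orientation: [-0.889, 1.602, -1.613]
force: [0.2, -0.6, -0.1]
opening: 0.0649
t 30.05 p [ 0.3587 -0.2608  0.3607] yaw -122.05 F [ 0.2 -0.6 -0.1] M [ 0.07  0.18 -0.04] open 0.0649
tool shift cm [-0.07 17.76 14.89] rot deg [-0.33 -0.05  0.1 ]
jar top [ 0.48584452 -0.32539851  0.21572205] 369 [0.19561541 0.22427848]
tip-dist 0.05283207085607805
red (0.5501120090484619, -0.20769138634204865) 408
blue (0.5830879211425781, -0.3346462845802307) 193
car (0.44916123151779175, -0.2344094216823578) 422
other (0.5727013945579529, -0.07418028265237808)
grip ((0.649443507194519, 0.23009976744651794), (0.01359013095498085, 0.068717822432518), 2.199425220489502)
key bow ((0.4464084208011627, 0.2302161604166031), (0.012519126757979393, 0.053278353065252304), 89.56122589111328) 0.16272694639279192
```

View pics/end2.png

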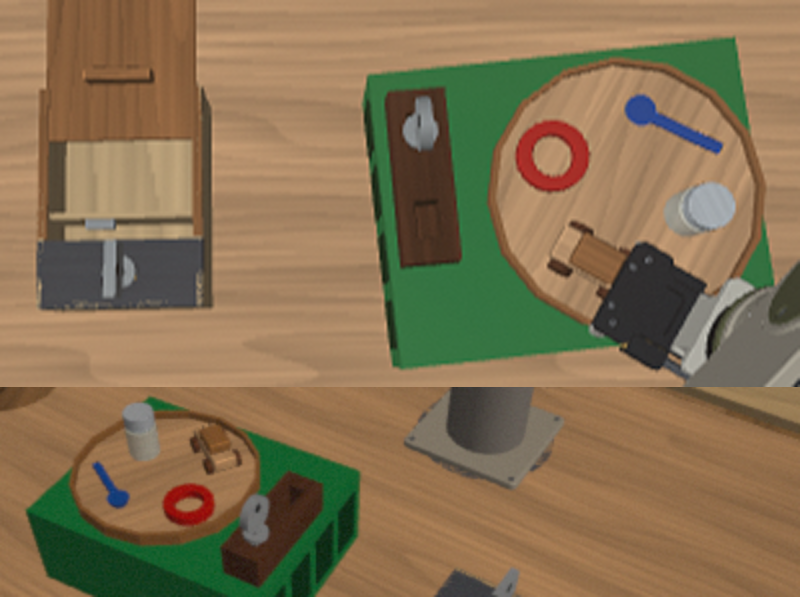

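The jar stands upright in the free quarter. In the enlarged view the teether, at (552,156), matches its original pixel (344,170), and the key is turned in the lock with the lid open. The gripper is clear of everything, so I'll hand in.

```bash
python3 -c "
from plant import robot
print(robot.close_job())"
```

```text
the job is handed in; nothing more can be done
None
```

I ran the whole job and handed it in at about 30 s of the 69 s allowed. No verdict was reported, so what follows rests on my own last checks.

- **Key:** The square-bowed key went in until the collar met the plate. I turned it clockwise to the stop, where the wrist moment rose to 0.76 N m. It is still in the lock, with the bow lying about 90° round and its top at 0.163 m, as expected when fully home.
- **Lid:** I pushed it open by its bar. The bar moved 105 mm by the wrist camera and about 104 mm by the top camera.
- **Jar:** I set it down until contact before releasing it. It stands upright with its top at about 0.224 m (0.223 expected), roughly 53–66 mm from the tray's centre.
- **Other things:** The round-bowed key and the spoon measured within 1 mm of where they started, and the gripper was clear of everything.

Two checks were weaker:
- **Teether:** its fitted rectangle moved 8 mm, but its position in the picture is unchanged, so I put that down to noise at the depth edges.
- **Car:** the gripper partly hid it in the last top view, so its fit was off by about 11 mm. The scene view shows it in place.

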